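Clamp the rearing box in its cradle

TASK

Fix the clear rearing box in its cradle for feeding: slacken the winged clamp knob right off, slide the loose jaw up until the box sits square and snug between the two padded jaws with no play, and then tighten the knob firmly again and let go. Push gently so that the plastic does not crack, and leave the things standing round about where they are.

Things in the scene. Friction and masses are not known exactly. Their poses are not given: they have to be found in the camera images.
- cradle: Aluminium cradle fixed to the table: bed 190 (x) x 350 (y) mm, top 10 mm above the table. Origin on the table, z up, x away from the robot give or take its yaw; the jaw slides along y on a 40 mm wide rail. The fixed jaw, 130 mm wide, 60 mm high, has its rubber-padded face at y = +150 mm.
- box: Clear open box with white rim, 150 (x) x 110 (y) x 65 mm high, about 0.35 kg, loose on the bed between the jaws; a wood block and white feeding cup are fixed inside. Origin: centre of its underside, z up. Seated against the fixed jaw its centre is at cradle y = +95 mm. The jaw can push it along the bed and squares it up. More than 60 N from the sliding jaw cracks it.
- jaw (a joint): Travel of the sliding jaw along the cradle's +y, in m: 0 (wide open) to 0.110; the box is gripped between both pads at 0.085. With the knob slack it slides with about 2 N and stays where left; with the knob tight it holds against some 40 N.
- jaw_face (a point): Centre of the sliding jaw's padded face (130 mm wide, facing the cradle's +y), 35 mm above the table; the jaw plate's top is at 65 mm. Behind it (-y) is a grey block 85 (x) x 80 (y) mm with a sloping top; the clamp knob's axis is 62 mm behind this face. Axes as the cradle's.
- knob_grip (a point): Grip point on the knob's axis, about 110 mm above the table. Black wing 46 long (x) x 14 thick (y) mm on a 42 mm disc; the wing's top is 12 mm out from this point, the disc 22 mm in. z = knob axis, outward: leans 0.42 rad (24 degrees) from vertical towards the cradle's -x (the robot). x, y turn with the knob. The knob rides on the sliding jaw, which can be slid by holding it.
- knob (a joint): Turn in rad, 0 (slack, stop) to 1.45 (stop); grows clockwise looking at its face (about -z of knob_grip), which tightens. Binds from 0.5, harder the farther it goes: below 0.4 slack, above 1.0 firmly tight. Needs 0.1 N m, up to 0.2 when tight. At 0.70 the wing points straight up the slope, to the cradle's +x.
- sprayer: Bystander: white spray bottle with black head, 64 mm across, 176 mm tall; origin under its centre.
- feeder: Bystander: wooden feeder block 60 x 45 x 30 mm with a round blind hole in its top; origin under its centre.
- cup: Bystander: small white lidded cup, 66 mm across, 50 mm tall; origin under its centre.

How it is judged:
On the way, in this order (a step that is already met when the one before it is completed fails the run):
1. the clamp knob is slackened (value of joint knob below 0.4 rad), for 0.1 s.
2. with the knob still slack, the jaw is slid up so that the box is snug between both jaws (value of joint knob below 0.5 rad and value of joint jaw above 0.0825 m and y of box in the frame of cradle above 0.092 m), for 0.1 s.
At the end, for the whole second after the job is handed in: The knob is tight (turned past 1.0 rad), the jaw stands within 2.5 mm of gripping the box (0.0825 to 0.0875 m), and the box stands flat and square (within 0.05 rad) against the fixed jaw (centre within 3 mm of 95 mm along the cradle, within 40 mm of its middle line), at rest (value of joint knob above 1 rad and value of joint jaw between 0.0825 and 0.0875 m and y of box in the frame of cradle between 0.092 and 0.098 m and x of box in the frame of cradle between -0.04 and 0.04 m and angle between the y axis of box and the y axis of cradle, either way round below 0.05 rad and angle between box's own z axis and vertical below 0.05 rad and linear speed of box below 0.01 m/s); the robot touches nothing.
It fails at once if the box is pressed by the jaw with more than 60 N (contact force between box and jaw above 60 N).
It fails at once if the spray bottle, feeder block or cup is moved more than 30 mm (distance of any of sprayer, feeder, cup from where it was at the start of the episode above 0.03 m).
It fails at once if the box is tipped (angle between box's own z axis and vertical above 0.3 rad).
It also fails if it takes over 38 s, if anything falls off the work surface, if the arm or the gripper's body presses on something with over 40 N, if the wrist force passes 120 N, or if a joint passes its speed limit or range.

ROBOT

A 6-joint arm with a two-finger parallel gripper is mounted at the origin on the work surface. World frame = base frame: x ahead of the robot, y to its left, z up, the work surface at z = 0. Lengths are in m, angles in rad, forces in N, time in s.
With the tool pointing down it reaches from about 0.25 to 0.725 m from the base axis. Payload 4 kg.
Tool frame: the origin (TCP) lies between the finger pads; the fingertips stand 25 mm ahead of it and the grasp point (between the pads) lies 6 mm ahead of it; z points along the fingers, y is the line along which they close (so a half turn about z gives the same grasp; the last joint's range is limited). The gripper opens to 85 mm and grips with 20 to 120 N. Pads are 22 mm wide; open, the fingers measure 114 mm over their backs; the gripper's body (76 mm by 85 mm) begins 54 mm behind the grasp point. The pads swing forward as they close: fully open they stand 13 mm farther back than shut.
Start: joints at [1.113, 0.241, 0.005, 1.335, 0, 1.571], TCP at [0.221, 0.449, 0.256] pointing down, gripper open.
Joint ranges: [-2.72, 2.72], [-1.05, 1.87], [-1.09, 1.28], [-1.99, 2.15], [-1.42, 1.44], [-3.14, 3.14]. Speed limits (rad/s): [2.79, 2.79, 3.14, 3.14, 3.14, 3.14].

INTERFACE

Orientations are given as a unit quaternion [x, y, z, w].
In Python, from workcell import bot gives the robot as it stands. The module is installed in compiled form; this text tells all that it offers.
- The arm moves only by the shell command python3 -m pendant 'ROWS'. ROWS is JSON, one flat list of numbers, 7 for each row, row after row: the shift along the tool's x, y, z normalised to -1 to 1, where 1 is 0.5 m, then the turn, a rotation vector about the tool's x, y, z normalised to -1 to 1, where 1 is 180 degrees, then the opening, from 0 (shut) to 1 (fully open). In form: [tx, ty, tz, ax, ay, az, fingers, tx, ty, tz, ax, ay, az, fingers, ...]. A call has exactly 10 rows; each row is the pose to reach, as a shift and turn from the pose commanded when the call began, along the tool's axes at that moment, turning the shorter way round; what a row does not reach only later rows make up. A row lasts 1/12 s, in which the tool goes at most 41.7 mm and 7.16 degrees, less where a joint would pass 70% of its speed; a pose out of reach is approached as far as the arm can. A call with a number of a shift or a turn outside -1 to 1 is refused whole. A call with a gripper value outside its range is refused whole. The fingers move at their own pace and stop on an object; the grip force is fixed at half the most. Time passes only in rows, so rows that repeat a pose let the fingers close, or fill a call up. It gives the time, the measured TCP pose, the force, the opening and the grip force at its end, in the units of the state.
- bot.get_obs(): the state, without advancing time (a new reading comes with each control period).
- bot.camera(name): name is "side" or "top"; returns a dict with "pixels" (480x640x3 uint8, red, green, blue), "mtx" (3x3 intrinsics, pixels), "cam_to_world" (4x4, takes a point from camera to world coordinates). Camera axes: x right, y up, looking along -z (the intrinsics and any distortion apply to the point x, -y, -z); pixel columns grow to the right and rows downward; lengths in m; the calibration is good to about 2 mm. A picture is of the moment at which its call begins. There is no depth.
- bot.job_done(): hands the job in; it is judged then, once.
The state is a dict: "clock": time; "joint_pos": joint angles; "joint_vel": joint speeds; "tau": joint torques, N m; "eef_pos": TCP position; "tool_rot": TCP orientation; "ft_force": force on the tool from outside, world axes, zero at the start; "ft_torque": the same for the moment, N m; "grip_width": finger opening in m; "grasp_force": force on a finger pad.
Only numpy, scipy, OpenCV 4.12 (cv2) and the standard library are available. Lean on these libraries where they do the work, as an engineer would, in place of code of your own. Each camera call takes 0.05 s, during which the arm holds its last target. There are 200 camera calls.

## Working session

There is one attempt and no reset: what is moved stays moved. The work goes in short steps, Python scripts to look and compute and a shell command to move; the robot and the scene stay as the last step left them, time stands still between calls to the robot, and variables do not carry over. Pictures are saved under pics/ and viewed, at most 10 in all, crops included, and the job is handed in when it is done.

```bash
mkdir -p pics; python3 - <<'E'
from workcell import bot
import cv2,numpy as np
for n in("top","side"):
    c=bot.camera(n); cv2.imwrite(f"pics/{n}0.png",c["pixels"][:,:,::-1]); np.savez(f"{n}0.npz",**c); print(n,c["mtx"].tolist(),np.round(c["cam_to_world"],4).tolist(),[k for k in c])
print(bot.get_obs())
E
```

```text
top [[457.0295307284025, 0.0, 319.06933380889416], [0.0, 457.0295307284025, 250.13618686479626], [0.0, 0.0, 1.0]] [[0.0115, 0.994, -0.1087, 0.5835], [-0.9997, 0.014, 0.0224, 0.0232], [0.0238, 0.1084, 0.9938, 0.8563], [0.0, 0.0, 0.0, 1.0]] ['pixels', 'mtx', 'cam_to_world']
side [[620.7451825207243, 0.0, 319.4735348958544], [0.0, 620.7451825207243, 242.16974862765198], [0.0, 0.0, 1.0]] [[0.8481, 0.415, -0.3294, 0.2994], [-0.5295, 0.6431, -0.5532, -0.5706], [-0.0177, 0.6436, 0.7652, 0.9249], [0.0, 0.0, 0.0, 1.0]] ['pixels', 'mtx', 'cam_to_world']
{'clock': 0.1, 'joint_pos': array([1.11303672e+00, 2.41308602e-01, 3.88202711e-03, 1.33524174e+00,
       1.59590160e-09, 1.57076656e+00]), 'joint_vel': array([ 0.00061371,  0.00045595,  0.00189257, -0.00010901,  0.00051166,
       -0.00042478]), 'tau': array([-4.05349356e-04, -3.73135900e+01,  2.53010666e+01,  1.08670117e-02,
       -3.03815375e-05,  4.15403179e-06]), 'eef_pos': array([0.22073805, 0.44805215, 0.25552527]), 'tool_rot': array([ 2.26872087e-01,  9.73924114e-01, -9.11581264e-04, -2.12378973e-04]), 'ft_force': array([-0.37975514, -0.33263089,  0.04634816]), 'ft_torque': array([ 0.02339376,  0.00262323, -0.01795153]), 'grasp_force': 0.0, 'grip_width': 0.08555716142970868}
```

View pics/top0.png

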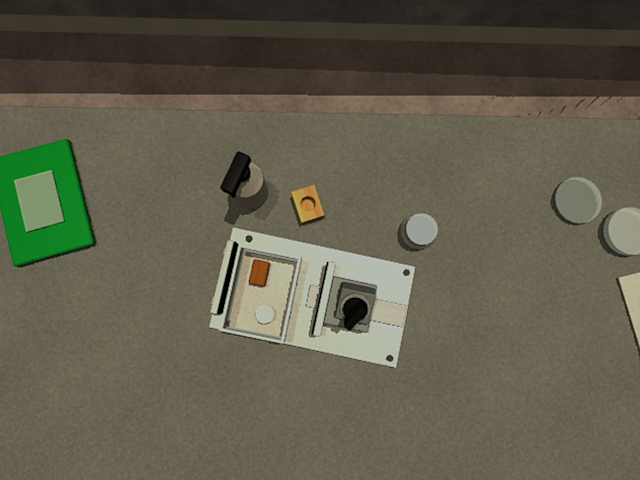

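View pics/side0.png

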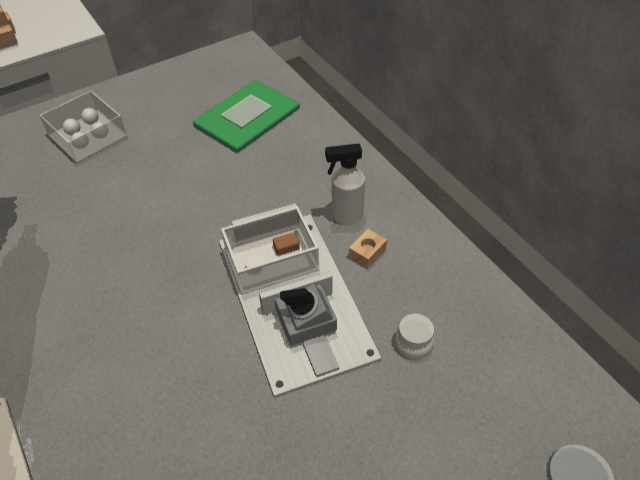

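The top view shows the cradle with corners near (235,228), (414,266), (396,367) and (210,328). The box is at about (262,295), the jaw plate at about (324,298) and the knob at about (354,310). Next I'll measure these and zoom in on the knob.

```bash
cat > h.py <<'E'
import cv2,numpy as np
from scipy.spatial.transform import Rotation as R
def ray(c,u,v):
    K=c["mtx"];T=c["cam_to_world"]
    d=T[:3,:3]@np.array([(u-K[0,2])/K[0,0],-(v-K[1,2])/K[1,1],-1]);return T[:3,3],d
def onz(c,u,v,z):
    o,d=ray(c,u,v);return o+d*(z-o[2])/d[2]
def proj(c,p):
    K=c["mtx"];T=c["cam_to_world"];q=T[:3,:3].T@(np.asarray(p)-T[:3,3]);return K[0,0]*q[0]/-q[2]+K[0,2],K[1,1]*q[1]/q[2]+K[1,2]
E
python3 - <<'E'
from h import *
t=np.load("top0.npz");s=np.load("side0.npz")
im=t["pixels"];hsv=cv2.cvtColor(im,cv2.COLOR_RGB2HSV)
m=((hsv[...,2]>150)&(hsv[...,1]<60)).astype(np.uint8);m[:200]=0;m[:,:200]=0;m[:,430:]=0
m=cv2.morphologyEx(m,cv2.MORPH_CLOSE,np.ones((5,5)))
cs=max(cv2.findContours(m,0,2)[0],key=cv2.contourArea)
ap=cv2.approxPolyDP(cv2.convexHull(cs),6,True)[:,0]
for p in ap: print(p,onz(t,*p,.01).round(4))
# bolts
g=((hsv[...,2]<100)).astype(np.uint8)
for(u,v)in[(249,239),(406,272),(390,358),(227,322)]:
    b=g[v-7:v+8,u-7:u+8]; M=cv2.moments(b,True); 
    if M['m00']: q=(u-7+M['m10']/M['m00'],v-7+M['m01']/M['m00']);print("bolt",q,M['m00'],onz(t,*q,.01).round(4))
a=cv2.resize(im[225:375,200:420][:,:,::-1],None,fx=3.6,fy=3.6,interpolation=cv2.INTER_CUBIC)[:540]
cv2.imwrite("pics/t1.png",a)
b=cv2.resize(s["pixels"][200:400,210:390][:,:,::-1],None,fx=3,fy=3,interpolation=cv2.INTER_CUBIC)
cv2.imwrite("pics/s1.png",cv2.convertScaleAbs(b,alpha=1.6))
E
```

```text
[233 228] [0.7153 0.1651 0.01  ]
[414 267] [ 0.6469 -0.1733  0.01  ]
[396 365] [ 0.4677 -0.1384  0.01  ]
[210 327] [0.5326 0.201  0.01  ]
bolt (248.4857142857143, 238.25714285714287) 35.0 [0.6964 0.1358 0.01  ]
bolt (405.8709677419355, 272.1290322580645) 31.0 [ 0.6371 -0.158   0.01  ]
bolt (389.65714285714284, 358.6857142857143) 35.0 [ 0.4788 -0.1268  0.01  ]
bolt (226.23529411764707, 321.3921568627451) 51.0 [0.543  0.1719 0.01  ]
```

View pics/t1.png

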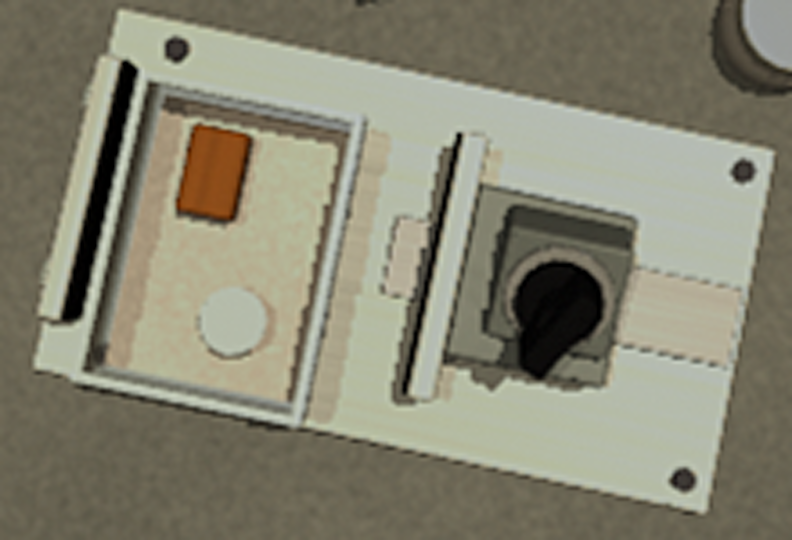

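View pics/s1.png

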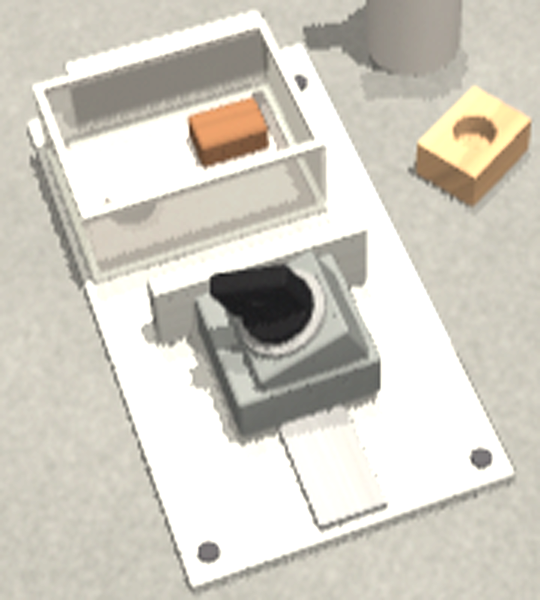

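```bash
python3 - <<'E'
from h import *
t=np.load("top0.npz");s=np.load("side0.npz")
yaw=-.195;C=np.array([.591,.0135,0]);Rc=R.from_euler('z',yaw).as_matrix()
L=lambda p:(Rc.T@(p-C)).round(4)
for q in[(432,265),(460,135),(405,390)]:print("face",L(onz(t,200+q[0]/3.6,225+q[1]/3.6,.065)))
for n,q in dict(b0=(150,85),b1=(365,120),b2=(298,425),b3=(80,380)).items():print(n,L(onz(t,200+q[0]/3.6,225+q[1]/3.6,.075)))
out=[]
for c,(u,v)in((t,(355,310)),(s,(298,300))):
    a=c["pixels"][v-25:v+25,u-25:u+25][:,:,::-1].astype(float)
    a=np.clip(a*4,0,255).astype(np.uint8);out.append(cv2.resize(a,(395,395),interpolation=cv2.INTER_CUBIC))
cv2.imwrite("pics/k.png",np.hstack(out))
# expected wing top line endpoints for angles, axis at (0,yj-62)
for y in (-.1,-.09):
  for q in(.9,1.1,1.3,1.45):
    # jf frame
    zax=np.array([-np.sin(.42),0,np.cos(.42)]);ux=np.array([np.cos(.42),0,np.sin(.42)]);uy=np.array([0,1,0])
    d=ux*np.cos(.7-q)+uy*np.sin(.7-q)
    g=np.array([0,y,.11])
    print(y,q,[[np.round(proj(c,Rc@(g+.012*zax+k*.023*d)+C),1).tolist() for k in(1,-1)] for c in(t,s)])
E
```

```text
face [-0.0028 -0.0115  0.065 ]
face [ 0.0611 -0.0119  0.065 ]
face [-0.0631 -0.011   0.065 ]
b0 [0.053  0.1377 0.075 ]
b1 [0.0578 0.0341 0.075 ]
b2 [-0.0883  0.0348  0.075 ]
b3 [-0.0888  0.1386  0.075 ]
-0.1 0.9 [[[380.9, 299.1], [368.7, 323.1]], [[321.9, 296.6], [295.6, 306.7]]]
-0.1 1.1 [[[383.4, 300.5], [366.3, 321.8]], [[322.2, 299.2], [295.4, 304.1]]]
-0.1 1.3 [[[385.6, 302.3], [364.1, 320.1]], [[321.9, 301.9], [295.8, 301.5]]]
-0.1 1.45 [[[386.9, 303.8], [362.8, 318.5]], [[321.4, 303.9], [296.3, 299.5]]]
-0.09 0.9 [[[374.8, 297.8], [362.7, 321.8]], [[319.6, 291.7], [293.5, 301.8]]]
-0.09 1.1 [[[377.3, 299.2], [360.2, 320.5]], [[319.9, 294.3], [293.3, 299.3]]]
-0.09 1.3 [[[379.4, 301.0], [358.1, 318.8]], [[319.6, 297.0], [293.7, 296.6]]]
-0.09 1.45 [[[380.7, 302.5], [356.7, 317.2]], [[319.1, 299.0], [294.2, 294.7]]]
```

View pics/k.png

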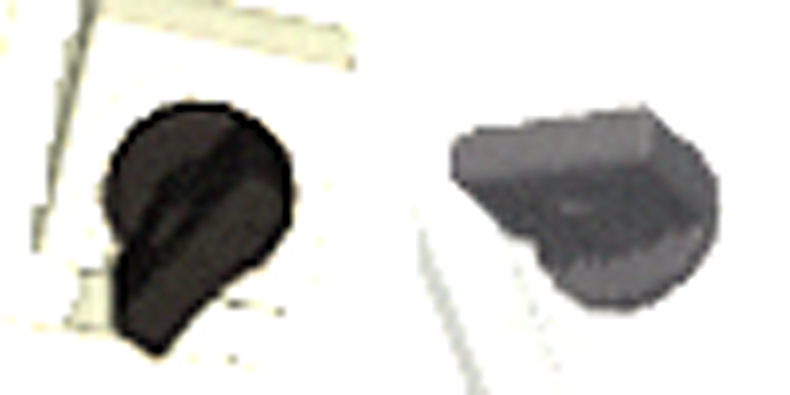

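```bash
python3 - <<'E'
from h import *
t=np.load("top0.npz");s=np.load("side0.npz")
yaw=-.195;C=np.array([.591,.0135,0]);Rc=R.from_euler('z',yaw).as_matrix()
L=lambda p:(Rc.T@(p-C)).round(4)
o,d=ray(s,293.25,293.6);o=Rc.T@(o-C);d=Rc.T@d
print("wing top c (cradle)",o+d*(-.0735-o[1])/d[1])
# disc centre from top view: z = zgrip-.022cos
print("disc c",L(onz(t,330+198/7.9,285+190/7.9,.09)))
zax=np.array([-np.sin(.42),0,np.cos(.42)]);P=lambda x,y:np.array([[np.cos(.42),0,np.sin(.42)],[0,1,0],[0,0,0]]).T@[x,y,0]
# wing-top outline points of side view onto top-face plane, wing angle
w=o+d*(-.0735-o[1])/d[1]
def onpl(c,u,v):
    o,d=ray(c,u,v);o=Rc.T@(o-C);d=Rc.T@d;p=o+d*((w-o)@zax)/(d@zax)-w
    return np.array([p@[np.cos(.42),0,np.sin(.42)],p[1]]).round(4)
for q in[(455,140),(640,108),(655,155),(470,182)]:print("side",onpl(s,273+(q[0]-395)/7.9,275+q[1]/7.9))
for q in[(120,325),(160,355),(235,170),(280,190)]:print("top",onpl(t,330+q[0]/7.9,285+q[1]/7.9))
E
```

```text
wing top c (cradle) [-0.02152293 -0.0735      0.11659429]
disc c [-0.0079 -0.0716  0.09  ]
side [-0.0186  0.0143]
side [ 0.0193 -0.0026]
side [ 0.0181 -0.0143]
side [-0.0191  0.0035]
top [-0.0182  0.0142]
top [-0.023   0.0047]
top [ 0.0208 -0.001 ]
top [ 0.0185 -0.0108]
```

```bash
cat >> h.py <<'E'
yaw=-.195;C=np.array([.591,.0135,0]);Rc=R.from_euler('z',yaw).as_matrix()
zax=np.array([-np.sin(.42),0,np.cos(.42)]);ux=np.array([np.cos(.42),0,np.sin(.42)]);uy=np.array([0,1.,0])
def tool(q,s=1):
    ph=.7-q;y=s*(-ux*np.sin(ph)+uy*np.cos(ph));z=-zax
    return Rc@np.array([np.cross(y,z),y,z]).T
def go(p0,R0,p,Rt):
    return (R0.T@(p-p0)/.5).round(4),(R.from_matrix(R0.T@Rt).as_rotvec()/np.pi).round(4)
G=np.array([-.0166,-.073,.107])
W=lambda p:Rc@p+C
E
python3 - <<'E'
from h import *
from workcell import bot
o=bot.get_obs();R0=R.from_quat(o["tool_rot"]).as_matrix();p0=o["eef_pos"];print(R0.round(3).tolist())
for s in(1,-1):
    print(s,W(G+.1*zax),*go(p0,R0,W(G+.1*zax),tool(1.12,s)),*go(p0,R0,W(G+.1*zax),tool(.1,s)))
E
```

```text
[[-0.897, 0.442, -0.001], [0.442, 0.897, -0.002], [0.0, -0.002, -1.0]]
1 [ 0.52056641 -0.04699892  0.19830889] [-0.9755 -0.623   0.1156] [-0.0454 -0.1261  0.0494] [-0.9755 -0.623   0.1156] [ 0.0226 -0.1362 -0.2703]
-1 [ 0.52056641 -0.04699892  0.19830889] [-0.9755 -0.623   0.1156] [ 0.1873 -0.0674 -0.9299] [-0.9755 -0.623   0.1156] [-0.1651 -0.0274  0.7125]
```

```bash
python3 -m pendant '[-0.975,-0.623,0.116,-0.045,-0.126,0.049,1,-0.975,-0.623,0.116,-0.045,-0.126,0.049,1,-0.975,-0.623,0.116,-0.045,-0.126,0.049,1,-0.975,-0.623,0.116,-0.045,-0.126,0.049,1,-0.975,-0.623,0.116,-0.045,-0.126,0.049,1,-0.975,-0.623,0.116,-0.045,-0.126,0.049,1,-0.975,-0.623,0.116,-0.045,-0.126,0.049,1,-0.975,-0.623,0.116,-0.045,-0.126,0.049,1,-0.975,-0.623,0.116,-0.045,-0.126,0.049,1,-0.975,-0.623,0.116,-0.045,-0.126,0.049,1]'
cat > st.py <<'E'
from h import *
from workcell import bot
import sys
o=bot.get_obs();R0=R.from_quat(o["tool_rot"]).as_matrix();p0=o["eef_pos"]
print("t",round(o["clock"],2),"j",o["joint_pos"].round(3),"f",(Rc.T@o["ft_force"]).round(1),"tq",o["ft_torque"].round(2),"w",o["grip_width"].round(4),"gf",o["grasp_force"])
p=Rc.T@(p0-C);Rl=Rc.T@R0
print("cradle tcp",p.round(4),"z",Rl[:,2].round(3),"q",round(.7-np.arctan2(-Rl[:,1]@ux,Rl[:,1]@uy),3))
print("cradle y in tool /0.5m:",(R0.T@Rc[:,1]).round(3))
if len(sys.argv)>1:
    q,b=map(float,sys.argv[1:3]);print(*go(p0,R0,W(G+b*zax),tool(q)))
E
python3 st.py 1.12 .1
```

```text
clock: 0.93
eef_pos: [0.4359, 0.092, 0.2146]
tool_rot: [0.295, 0.932, 0.024, 0.207]
ft_force: [0.6, 0.5, -0.3]
grip_width: 0.0852
grasp_force: 0.0Traceback (most recent call last):
  File "st.py", line 5, in <module>
    print("t",round(o["clock"],2),"j",o["joint_pos"].round(3),"f",(Rc.T@o["ft_force"]).round(1),"tq",o["ft_torque"].round(2),"w",o["grip_width"].round(4),"gf",o["grasp_force"])
                                                                                                                                 ^^^^^^^^^^^^^^^^^^^^^
AttributeError: 'float' object has no attribute 'round'
```

```bash
sed -i 's/o\["grip_width"\].round(4)/round(o["grip_width"],4)/' st.py; python3 st.py 1.12 .1
```

```text
t 0.93 j [ 0.337 -0.094 -0.559  0.737 -0.207  0.912] f [ 0.5  0.6 -0.3] tq [0.17 0.33 0.03] w 0.0852 gf 0.0
cradle tcp [-0.1674  0.0469  0.2146] z [ 0.408  0.001 -0.913] q 1.119
cradle y in tool /0.5m: [0.407 0.914 0.001]
[-0.2689 -0.143   0.1193] [ 0.0005 -0.      0.0004]
```

```bash
python3 -m pendant '[-0.269,-0.143,0.119,0,0,0,1,-0.269,-0.143,0.119,0,0,0,1,-0.269,-0.143,0.119,0,0,0,1,-0.269,-0.143,0.119,0,0,0,1,-0.269,-0.143,0.119,0,0,0,1,-0.269,-0.143,0.119,0,0,0,1,-0.269,-0.143,0.119,0,0,0,1,-0.269,-0.143,0.119,0,0,0,1,-0.269,-0.143,0.119,0,0,0,1,-0.269,-0.143,0.119,0,0,0,1]'; python3 st.py 1.12 .045
python3 - <<'E'
from h import *
from workcell import bot
a=[]
for n,(u,v) in dict(top=(340,310),side=(290,290)).items():
    c=bot.camera(n);np.savez(f"{n}1.npz",**c)
    a.append(cv2.resize(c["pixels"][v-50:v+50,u-50:u+50][:,:,::-1],(400,400),interpolation=cv2.INTER_CUBIC))
cv2.imwrite("pics/pre.png",cv2.convertScaleAbs(np.hstack(a),alpha=1.8))
E
```

```text
clock: 1.77
eef_pos: [0.5199, -0.0437, 0.1987]
tool_rot: [0.294, 0.933, 0.024, 0.207]
ft_force: [0.1, 0.3, -0.4]
grip_width: 0.0854
grasp_force: 0.0
t 1.77 j [-0.054  0.049 -0.471  0.634 -0.055  0.545] f [ 0.1  0.3 -0.4] tq [ 0.08  0.38 -0.01] w 0.0854 gf 0.0
cradle tcp [-0.0586 -0.0699  0.1987] z [ 0.408  0.002 -0.913] q 1.117
cradle y in tool /0.5m: [0.405 0.914 0.002]
[-0.0044 -0.005   0.1118] [ 0.0006 -0.0002  0.001 ]
```

View pics/pre.png

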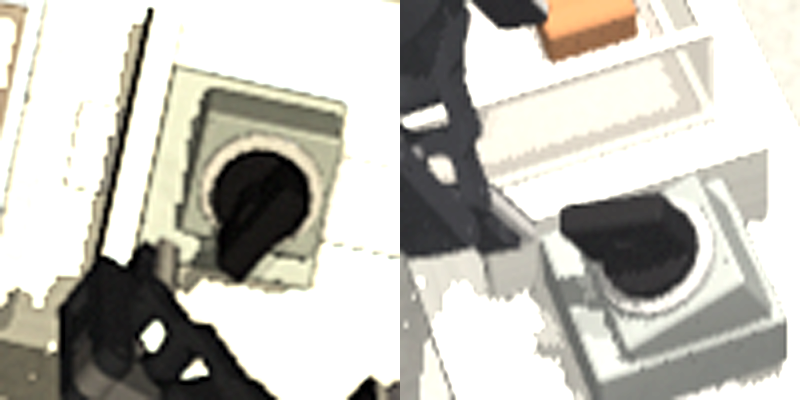

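The picture shows the open fingers on either side of the wing: one finger is near (110,265) in the top crop, and the wing is at about (250,220). I'll descend and grip.

```bash
python3 -m pendant '[-0.004,-0.005,0.06,0,0,0,1,-0.004,-0.005,0.112,0,0,0,1,-0.004,-0.005,0.15,0,0,0,1,-0.004,-0.005,0.184,0,0,0,1,-0.004,-0.005,0.184,0,0,0,1,-0.004,-0.005,0.184,0,0,0,1,-0.004,-0.005,0.184,0,0,0,0.6,-0.004,-0.005,0.184,0,0,0,0.4,-0.004,-0.005,0.184,0,0,0,0.35,-0.004,-0.005,0.184,0,0,0,0.35]'; python3 st.py 1.12 .009
python3 - <<'E'
from h import *
from workcell import bot
a=[]
for n,(u,v) in dict(top=(340,310),side=(290,290)).items():
    c=bot.camera(n);np.savez(f"{n}2.npz",**c)
    a.append(cv2.resize(c["pixels"][v-50:v+50,u-50:u+50][:,:,::-1],(400,400),interpolation=cv2.INTER_CUBIC))
cv2.imwrite("pics/grip.png",cv2.convertScaleAbs(np.hstack(a),alpha=2.2))
E
```

```text
clock: 2.7
eef_pos: [0.5577, -0.0555, 0.1161]
tool_rot: [0.295, 0.932, 0.024, 0.208]
ft_force: [-0.7, 0.6, 0.5]
grip_width: 0.0388
grasp_force: 0.0
t 2.7 j [-0.075  0.228 -0.513  0.41  -0.048  0.528] f [-0.8  0.5  0.5] tq [ 0.04  0.42 -0.  ] w 0.0388 gf 0.0
cradle tcp [-0.0193 -0.0741  0.1161] z [ 0.41   0.001 -0.912] q 1.119
cradle y in tool /0.5m: [0.407 0.913 0.001]
[0.0031 0.0011 0.0009] [0.0006 0.0004 0.0003]
```

View pics/grip.png

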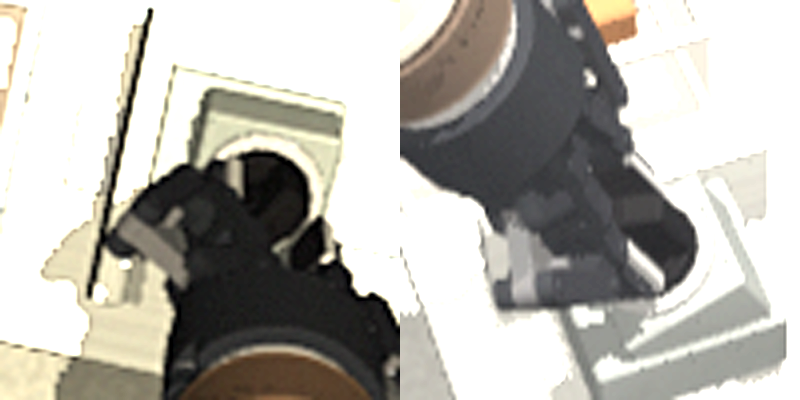

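The fingers straddle the wing and no contact has registered. Closing now.

```bash
python3 -m pendant '[0,0,0,0,0,0,0.2,0,0,0,0,0,0,0.1,0,0,0,0,0,0,0,0,0,0,0,0,0,0,0,0,0,0,0,0,0,0,0,0,0,0,0,0,0,0,0,0,0,0,0,0,0,0,0,0,0,0,0,0,0,0,0,0,0,0,0,0,0,0,0,0]'; python3 st.py 1.12 .009
```

```text
clock: 3.63
eef_pos: [0.5578, -0.0545, 0.1156]
tool_rot: [0.295, 0.932, 0.025, 0.208]
ft_force: [-2.4, 4.8, 4.2]
grip_width: 0.0133
grasp_force: 58.7
t 3.63 j [-0.075  0.229 -0.513  0.41  -0.046  0.528] f [-3.3  4.2  4.2] tq [0.81 0.4  0.3 ] w 0.0133 gf 58.662675619125366
cradle tcp [-0.0194 -0.0731  0.1156] z [ 0.409  0.003 -0.913] q 1.119
cradle y in tool /0.5m: [0.406 0.914 0.003]
[ 0.0018 -0.0006  0.0001] [ 0.0012 -0.0001  0.0005]
```

```bash
python3 -m pendant '[0,0,0,0,0,-0.035,0,0,0,0,0,0,-0.07,0,0,0,0,0,0,-0.105,0,0,0,0,0,0,-0.14,0,0,0,0,0,0,-0.175,0,0,0,0,0,0,-0.21,0,0,0,0,0,0,-0.245,0,0,0,0,0,0,-0.28,0,0,0,0,0,0,-0.3,0,0,0,0,0,0,-0.3,0]'; python3 st.py .18 .009
```

```text
clock: 4.47
eef_pos: [0.5576, -0.0554, 0.1156]
tool_rot: [-0.161, 0.965, -0.073, 0.196]
ft_force: [-2.6, 2.0, 4.9]
grip_width: 0.013
grasp_force: 58.6
t 4.47 j [-0.075  0.229 -0.513  0.41  -0.048 -0.416] f [-3.   1.5  4.9] tq [0.28 0.48 0.12] w 0.013 gf 58.64749789237976
cradle tcp [-0.0194 -0.0741  0.1156] z [ 0.409  0.001 -0.913] q 0.174
cradle y in tool /0.5m: [-0.502  0.865  0.001]
[ 0.0005  0.0028 -0.    ] [0.0001 0.0005 0.0018]
```

```bash
python3 -m pendant '[-0.005,0.009,0,0,0,0,0,-0.01,0.017,0,0,0,0,0,-0.015,0.026,0,0,0,0,0,-0.02,0.035,0,0,0,0,0,-0.025,0.043,0,0,0,0,0,-0.03,0.052,0,0,0,0,0,-0.035,0.06,0,0,0,0,0,-0.04,0.069,0,0,0,0,0,-0.04,0.069,0,0,0,0,0,-0.04,0.069,0,0,0,0,0]'; python3 st.py
python3 - <<'E'
from h import *
from workcell import bot
c=bot.camera("top");np.savez("top3.npz",**c)
cv2.imwrite("pics/t3.png",cv2.resize(c["pixels"][225:375,200:420][:,:,::-1],None,fx=3.6,fy=3.6,interpolation=cv2.INTER_CUBIC)[:540])
E
```

```text
clock: 5.3
eef_pos: [0.5655, -0.0162, 0.1156]
tool_rot: [-0.16, 0.965, -0.073, 0.196]
ft_force: [-2.8, 0.7, 5.0]
grip_width: 0.0132
grasp_force: 58.9
t 5.3 j [ 0.012  0.241 -0.496  0.42  -0.083 -0.334] f [-2.9  0.1  5. ] tq [0.09 0.39 0.01] w 0.0132 gf 58.86376082897186
cradle tcp [-0.0193 -0.0341  0.1156] z [ 0.409  0.001 -0.913] q 0.176
cradle y in tool /0.5m: [-0.5    0.866  0.001]
```

View pics/t3.png

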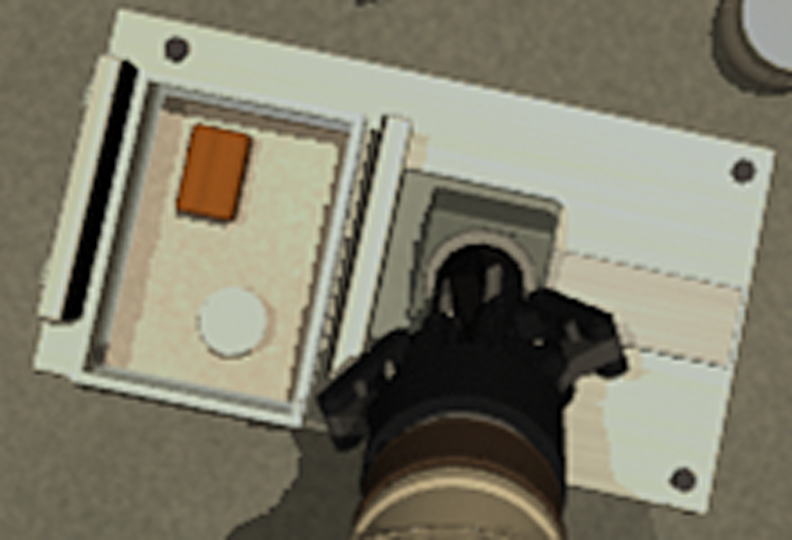

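The jaw is now about a few mm from the box wall. From here I'll move in small steps and watch the force.

```bash
python3 -m pendant '[-0.001,0.0017,0,0,0,0,0,-0.002,0.0035,0,0,0,0,0,-0.003,0.0052,0,0,0,0,0,-0.004,0.007,0,0,0,0,0,-0.005,0.0087,0,0,0,0,0,-0.006,0.0104,0,0,0,0,0,-0.007,0.012,0,0,0,0,0,-0.008,0.0139,0,0,0,0,0,-0.008,0.0139,0,0,0,0,0,-0.008,0.0139,0,0,0,0,0]'; python3 st.py
```

```text
clock: 6.18
eef_pos: [0.5668, -0.0096, 0.1156]
tool_rot: [-0.159, 0.965, -0.074, 0.196]
ft_force: [-2.7, -2.7, 5.3]
grip_width: 0.013
grasp_force: 58.9
t 6.18 j [ 0.028  0.244 -0.492  0.423 -0.092 -0.318] f [-2.1 -3.2  5.3] tq [-0.43  0.49 -0.18] w 0.013 gf 58.921483755111694
cradle tcp [-0.0192 -0.0273  0.1156] z [ 0.409 -0.002 -0.913] q 0.177
cradle y in tool /0.5m: [-0.499  0.866 -0.002]
```

```bash
python3 -m pendant '[-0.0004,0.0007,0,0,0,0,0,-0.0008,0.0014,0,0,0,0,0,-0.0012,0.002,0,0,0,0,0,-0.0016,0.0028,0,0,0,0,0,-0.002,0.0035,0,0,0,0,0,-0.002,0.0035,0,0,0,0,0,-0.002,0.0035,0,0,0,0,0,-0.002,0.0035,0,0,0,0,0,-0.002,0.0035,0,0,0,0,0,-0.002,0.0035,0,0,0,0,0]'; python3 st.py
```

```text
clock: 7.02
eef_pos: [0.5671, -0.0081, 0.1156]
tool_rot: [-0.159, 0.965, -0.075, 0.195]
ft_force: [-2.9, -3.0, 6.0]
grip_width: 0.013
grasp_force: 59.0
t 7.02 j [ 0.032  0.245 -0.491  0.424 -0.095 -0.314] f [-2.3 -3.6  6. ] tq [-0.65  0.45 -0.28] w 0.013 gf 58.95904362201691
cradle tcp [-0.0192 -0.0258  0.1156] z [ 0.409 -0.003 -0.912] q 0.178
cradle y in tool /0.5m: [-0.499  0.867 -0.003]
```

```bash
python3 -m pendant '[-0.0004,0.0007,0,0,0,0,0,-0.0008,0.0014,0,0,0,0,0,-0.0012,0.002,0,0,0,0,0,-0.0016,0.0028,0,0,0,0,0,-0.002,0.0035,0,0,0,0,0,-0.002,0.0035,0,0,0,0,0,-0.002,0.0035,0,0,0,0,0,-0.002,0.0035,0,0,0,0,0,-0.002,0.0035,0,0,0,0,0,-0.002,0.0035,0,0,0,0,0]'; python3 st.py
```

```text
clock: 7.85
eef_pos: [0.5675, -0.0064, 0.1156]
tool_rot: [-0.159, 0.965, -0.075, 0.195]
ft_force: [-2.4, -4.0, 5.5]
grip_width: 0.0134
grasp_force: 59.0
t 7.85 j [ 0.036  0.246 -0.489  0.425 -0.097 -0.31 ] f [-1.5 -4.4  5.5] tq [-0.78  0.5  -0.34] w 0.0134 gf 58.97179841995239
cradle tcp [-0.0192 -0.0241  0.1156] z [ 0.409 -0.003 -0.912] q 0.178
cradle y in tool /0.5m: [-0.499  0.867 -0.003]
```

```bash
python3 -m pendant '[-0.0004,0.0007,0,0,0,0,0,-0.0008,0.0014,0,0,0,0,0,-0.0012,0.002,0,0,0,0,0,-0.0016,0.0028,0,0,0,0,0,-0.002,0.0035,0,0,0,0,0,-0.002,0.0035,0,0,0,0,0,-0.002,0.0035,0,0,0,0,0,-0.002,0.0035,0,0,0,0,0,-0.002,0.0035,0,0,0,0,0,-0.002,0.0035,0,0,0,0,0]'; python3 st.py
```

```text
clock: 8.68
eef_pos: [0.5679, -0.0044, 0.1156]
tool_rot: [-0.159, 0.965, -0.075, 0.195]
ft_force: [-2.8, -4.4, 5.3]
grip_width: 0.0134
grasp_force: 59.0
t 8.68 j [ 0.041  0.246 -0.488  0.426 -0.099 -0.307] f [-1.9 -4.8  5.3] tq [-0.82  0.49 -0.29] w 0.0134 gf 58.969969153404236
cradle tcp [-0.0192 -0.022   0.1156] z [ 0.409 -0.003 -0.912] q 0.178
cradle y in tool /0.5m: [-0.499  0.867 -0.003]
```

```bash
python3 -m pendant '[-0.0004,0.0007,0,0,0,0,0,-0.0008,0.0014,0,0,0,0,0,-0.0012,0.002,0,0,0,0,0,-0.0015,0.0026,0,0,0,0,0,-0.0015,0.0026,0,0,0,0,0,-0.0015,0.0026,0,0,0,0,0,-0.0015,0.0026,0,0,0,0,0,-0.0015,0.0026,0,0,0,0,0,-0.0015,0.0026,0,0,0,0,0,-0.0015,0.0026,0,0,0,0,0]'; python3 st.py
```

```text
clock: 9.52
eef_pos: [0.5682, -0.003, 0.1156]
tool_rot: [-0.159, 0.965, -0.075, 0.195]
ft_force: [-2.5, -3.3, 6.6]
grip_width: 0.0134
grasp_force: 59.0
t 9.52 j [ 0.044  0.247 -0.487  0.426 -0.1   -0.304] f [-1.8 -3.7  6.6] tq [-0.78  0.47 -0.31] w 0.0134 gf 58.97248685359955
cradle tcp [-0.0192 -0.0206  0.1156] z [ 0.409 -0.003 -0.912] q 0.178
cradle y in tool /0.5m: [-0.499  0.867 -0.003]
```

```bash
python3 -m pendant '[-0.0004,0.0007,0,0,0,0,0,-0.0008,0.0014,0,0,0,0,0,-0.0012,0.002,0,0,0,0,0,-0.0015,0.0026,0,0,0,0,0,-0.0015,0.0026,0,0,0,0,0,-0.0015,0.0026,0,0,0,0,0,-0.0015,0.0026,0,0,0,0,0,-0.0015,0.0026,0,0,0,0,0,-0.0015,0.0026,0,0,0,0,0,-0.0015,0.0026,0,0,0,0,0]'; python3 st.py
```

```text
clock: 10.35
eef_pos: [0.5684, -0.0015, 0.1156]
tool_rot: [-0.159, 0.965, -0.075, 0.195]
ft_force: [-2.4, -3.7, 6.8]
grip_width: 0.0135
grasp_force: 59.0
t 10.35 j [ 0.047  0.248 -0.486  0.427 -0.101 -0.301] f [-1.6 -4.1  6.8] tq [-0.82  0.45 -0.28] w 0.0135 gf 58.96908402442932
cradle tcp [-0.0192 -0.0191  0.1156] z [ 0.409 -0.003 -0.912] q 0.178
cradle y in tool /0.5m: [-0.499  0.867 -0.003]
```

```bash
python3 - <<'E'
from h import *
from workcell import bot
c=bot.camera("top");np.savez("top4.npz",**c)
a=cv2.resize(c["pixels"][230:340,205:325][:,:,::-1],None,fx=5,fy=5,interpolation=cv2.INTER_CUBIC)
cv2.imwrite("pics/t4.png",a)
E
```

```text
(no output)
```

View pics/t4.png

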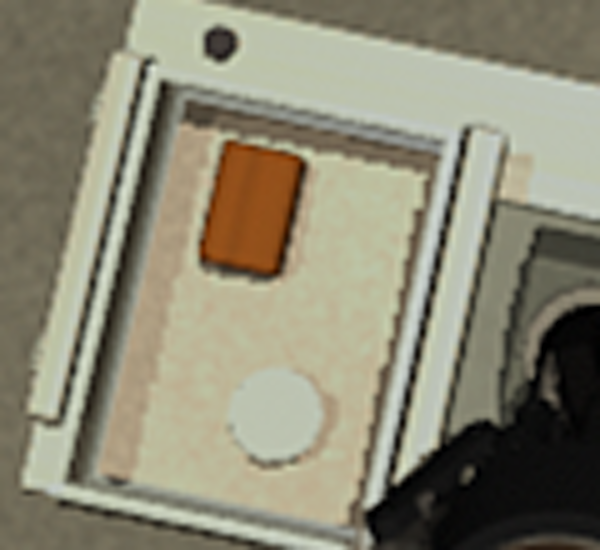

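The box is nearly home. Only a thin dark strip, about 2 px wide near (145,70), is left between its rim and the fixed jaw, and that is roughly the pad itself. I'll carry on with careful pushes.

```bash
python3 -m pendant '[-0.0003,0.0005,0,0,0,0,0,-0.0006,0.001,0,0,0,0,0,-0.0008,0.0014,0,0,0,0,0,-0.001,0.0017,0,0,0,0,0,-0.001,0.0017,0,0,0,0,0,-0.001,0.0017,0,0,0,0,0,-0.001,0.0017,0,0,0,0,0,-0.001,0.0017,0,0,0,0,0,-0.001,0.0017,0,0,0,0,0,-0.001,0.0017,0,0,0,0,0]'; python3 st.py
```

```text
clock: 11.23
eef_pos: [0.5686, -0.0005, 0.1156]
tool_rot: [-0.159, 0.965, -0.075, 0.195]
ft_force: [-2.2, -4.0, 6.1]
grip_width: 0.013
grasp_force: 59.0
t 11.23 j [ 0.049  0.248 -0.486  0.427 -0.102 -0.299] f [-1.3 -4.3  6.1] tq [-0.81  0.45 -0.26] w 0.013 gf 58.969995975494385
cradle tcp [-0.0192 -0.0181  0.1156] z [ 0.409 -0.003 -0.912] q 0.178
cradle y in tool /0.5m: [-0.499  0.867 -0.003]
```

```bash
python3 -m pendant '[-0.0003,0.0005,0,0,0,0,0,-0.0006,0.001,0,0,0,0,0,-0.0008,0.0014,0,0,0,0,0,-0.001,0.0017,0,0,0,0,0,-0.001,0.0017,0,0,0,0,0,-0.001,0.0017,0,0,0,0,0,-0.001,0.0017,0,0,0,0,0,-0.001,0.0017,0,0,0,0,0,-0.001,0.0017,0,0,0,0,0,-0.001,0.0017,0,0,0,0,0]'; python3 st.py
```

```text
clock: 12.07
eef_pos: [0.5689, 0.0004, 0.1156]
tool_rot: [-0.159, 0.965, -0.075, 0.195]
ft_force: [-2.3, -4.3, 5.7]
grip_width: 0.0131
grasp_force: 59.0
t 12.07 j [ 0.051  0.249 -0.485  0.428 -0.103 -0.297] f [-1.4 -4.7  5.7] tq [-0.8   0.49 -0.29] w 0.0131 gf 58.970099687576294
cradle tcp [-0.0192 -0.0171  0.1156] z [ 0.409 -0.003 -0.912] q 0.178
cradle y in tool /0.5m: [-0.499  0.867 -0.003]
```

```bash
python3 -m pendant '[-0.0003,0.0005,0,0,0,0,0,-0.0006,0.001,0,0,0,0,0,-0.0008,0.0014,0,0,0,0,0,-0.0011,0.0019,0,0,0,0,0,-0.0014,0.0024,0,0,0,0,0,-0.0015,0.0026,0,0,0,0,0,-0.0015,0.0026,0,0,0,0,0,-0.0015,0.0026,0,0,0,0,0,-0.0015,0.0026,0,0,0,0,0,-0.0015,0.0026,0,0,0,0,0]'; python3 st.py
python3 - <<'E'
from h import *
from workcell import bot
c=bot.camera("top");t0=np.load("top0.npz")
for n,k in(("0",t0),("now",c)):
    g=cv2.cvtColor(k["pixels"],cv2.COLOR_RGB2GRAY)
    for x in(.03,):
        ys=np.r_[.02:.06:.002,.13:.165:.002]
        print(n,[(round(y,3),int(cv2.getRectSubPix(g,(1,1),tuple(map(float,proj(k,W(np.array([x,y,.07]))))))[0,0])) for y in ys])
E
```

```text
clock: 12.9
eef_pos: [0.569, 0.0014, 0.1156]
tool_rot: [-0.159, 0.965, -0.075, 0.195]
ft_force: [-3.5, -5.6, 7.3]
grip_width: 0.0131
grasp_force: 59.0
t 12.9 j [ 0.054  0.249 -0.484  0.428 -0.105 -0.294] f [-2.3 -6.2  7.3] tq [-1.11  0.54 -0.43] w 0.0131 gf 59.03741776943207
cradle tcp [-0.0192 -0.0161  0.1156] z [ 0.409 -0.005 -0.912] q 0.178
cradle y in tool /0.5m: [-0.499  0.867 -0.005]
0 [(np.float64(0.02), 185), (np.float64(0.022), 177), (np.float64(0.024), 169), (np.float64(0.026), 170), (np.float64(0.028), 170), (np.float64(0.03), 172), (np.float64(0.032), 167), (np.float64(0.034), 123), (np.float64(0.036), 160), (np.float64(0.038), 193), (np.float64(0.04), 166), (np.float64(0.042), 108), (np.float64(0.044), 126), (np.float64(0.046), 176), (np.float64(0.048), 180), (np.float64(0.05), 178), (np.float64(0.052), 180), (np.float64(0.054), 182), (np.float64(0.056), 180), (np.float64(0.058), 180), (np.float64(0.13), 147), (np.float64(0.132), 143), (np.float64(0.134), 121), (np.float64(0.136), 85), (np.float64(0.138), 52), (np.float64(0.14), 69), (np.float64(0.142), 168), (np.float64
[... 546 characters left out ...]
, 195), (np.float64(0.042), 158), (np.float64(0.044), 76), (np.float64(0.046), 142), (np.float64(0.048), 198), (np.float64(0.05), 180), (np.float64(0.052), 118), (np.float64(0.054), 110), (np.float64(0.056), 173), (np.float64(0.058), 189), (np.float64(0.13), 174), (np.float64(0.132), 160), (np.float64(0.134), 159), (np.float64(0.136), 160), (np.float64(0.138), 156), (np.float64(0.14), 155), (np.float64(0.142), 151), (np.float64(0.144), 115), (np.float64(0.146), 68), (np.float64(0.148), 36), (np.float64(0.15), 40), (np.float64(0.152), 164), (np.float64(0.154), 198), (np.float64(0.156), 185), (np.float64(0.158), 188), (np.float64(0.16), 190), (np.float64(0.162), 187), (np.float64(0.164), 189)]
```

```bash
python3 -m pendant '[-0.0003,0.0005,0,0,0,0,0,-0.0006,0.001,0,0,0,0,0,-0.0008,0.0014,0,0,0,0,0,-0.001,0.0017,0,0,0,0,0,-0.001,0.0017,0,0,0,0,0,-0.001,0.0017,0,0,0,0,0,-0.001,0.0017,0,0,0,0,0,-0.001,0.0017,0,0,0,0,0,-0.001,0.0017,0,0,0,0,0,-0.001,0.0017,0,0,0,0,0]'; python3 st.py
```

```text
clock: 13.78
eef_pos: [0.569, 0.0014, 0.1156]
tool_rot: [-0.158, 0.965, -0.076, 0.195]
ft_force: [-4.1, -8.0, 6.4]
grip_width: 0.0132
grasp_force: 59.2
t 13.78 j [ 0.055  0.249 -0.484  0.429 -0.108 -0.292] f [-2.5 -8.6  6.4] tq [-1.53  0.62 -0.59] w 0.0132 gf 59.159520864486694
cradle tcp [-0.0192 -0.0161  0.1156] z [ 0.409 -0.007 -0.912] q 0.179
cradle y in tool /0.5m: [-0.498  0.867 -0.007]
```

Seated: the TCP has stopped moving and the push force is climbing. Now I'll tighten.

```bash
python3 -m pendant '[-0.001,0.0017,0,0,0,0.035,0,-0.001,0.0017,0,0,0,0.07,0,-0.001,0.0017,0,0,0,0.105,0,-0.001,0.0017,0,0,0,0.14,0,-0.001,0.0017,0,0,0,0.175,0,-0.001,0.0017,0,0,0,0.21,0,-0.001,0.0017,0,0,0,0.245,0,-0.001,0.0017,0,0,0,0.28,0,-0.001,0.0017,0,0,0,0.315,0,-0.001,0.0017,0,0,0,0.35,0]'; python3 st.py
```

```text
clock: 14.62
eef_pos: [0.5688, 0.0005, 0.1156]
tool_rot: [0.373, 0.904, 0.035, 0.206]
ft_force: [-6.0, -12.2, 9.2]
grip_width: 0.0129
grasp_force: 59.5
t 14.62 j [ 0.056  0.25  -0.483  0.43  -0.113  0.815] f [ -3.5 -13.1   9.2] tq [-2.37  0.82 -0.91] w 0.0129 gf 59.525683522224426
cradle tcp [-0.0193 -0.017   0.1156] z [ 0.409 -0.011 -0.912] q 1.285
cradle y in tool /0.5m: [ 0.552  0.834 -0.011]
```

```bash
python3 -m pendant '[0,0,0,0,0,0,0.2,0,0,0,0,0,0,0.4,0,0,0,0,0,0,0.6,0,0,0,0,0,0,0.6,0,0,0,0,0,0,0.6,0,0,-0.03,0,0,0,0.6,0,0,-0.08,0,0,0,0.6,0,0,-0.14,0,0,0,0.6,0,0,-0.2,0,0,0,0.6,0,0,-0.26,0,0,0,0.6]'; python3 st.py
python3 - <<'E'
from h import *
from workcell import bot
a=[]
for n,(u,v) in dict(top=(310,300),side=(290,280)).items():
    c=bot.camera(n);np.savez(f"{n}5.npz",**c)
    a.append(cv2.resize(c["pixels"][v-80:v+80,u-80:u+80][:,:,::-1],(400,400),interpolation=cv2.INTER_CUBIC))
cv2.imwrite("pics/end.png",cv2.convertScaleAbs(np.hstack(a),alpha=1.8))
E
```

```text
clock: 15.45
eef_pos: [0.5165, 0.0163, 0.2344]
tool_rot: [0.367, 0.906, 0.04, 0.204]
ft_force: [1.2, 0.9, -0.1]
grip_width: 0.0513
grasp_force: 0.0
t 15.45 j [ 0.093  0.013 -0.406  0.748 -0.115  0.84 ] f [ 1.   1.1 -0.1] tq [ 0.12  0.31 -0.04] w 0.0513 gf 0.0
cradle tcp [-0.0737 -0.0117  0.2344] z [ 0.407  0.001 -0.914] q 1.276
cradle y in tool /0.5m: [0.544 0.839 0.001]
```

View pics/end.png

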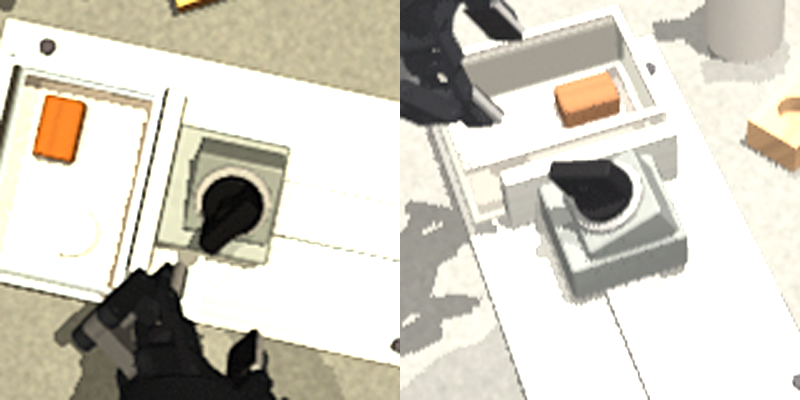

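The gripper is clear of everything. The knob wing at about (230,215) is turned to tight, and the jaw plate sits against the box with no visible gap. Handing in.

```bash
python3 -m pendant '[0,0,-0.05,0,0,0,0.6,0,0,-0.05,0,0,0,0.6,0,0,-0.05,0,0,0,0.6,0,0,-0.05,0,0,0,0.6,0,0,-0.05,0,0,0,0.6,0,0,-0.05,0,0,0,0.6,0,0,-0.05,0,0,0,0.6,0,0,-0.05,0,0,0,0.6,0,0,-0.05,0,0,0,0.6,0,0,-0.05,0,0,0,0.6]'; python3 -c "
from workcell import bot
print(bot.job_done())"
```

```text
clock: 16.38
eef_pos: [0.5074, 0.0178, 0.2563]
tool_rot: [0.368, 0.906, 0.04, 0.204]
ft_force: [-0.4, 0.3, 0.5]
grip_width: 0.051
grasp_force: 0.0
the job is handed in; nothing more can be done
None
```

The job is handed in (no verdict came back): I slackened the knob, slid the jaw up until the box was snug against the fixed jaw at about 9 N, turned the knob tight to about 1.28 rad by the tool's angle, and let go with the arm clear at 16.4 s.

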